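# Clamp the wood slice with the T-toggle

### The arm

A 6-joint arm with a two-finger parallel gripper is mounted at the origin on the work surface. World frame = base frame: x ahead of the robot, y to its left, z up, the work surface at z = 0. Lengths are in m, angles in rad, forces in N, time in s.
With the tool pointing down it reaches from about 0.375 to 0.925 m from the base axis. Payload 5.7 kg.
Tool frame: the origin (TCP) lies midway between the tips of the shut fingers; the grasp point (between the pads) lies 19 mm behind it; z points along the fingers, y is the line along which they close (so a half turn about z gives the same grasp; the last joint's range is limited). The gripper opens to 88 mm and grips with 3 to 60 N. Pads are 20 mm wide; open, the fingers measure 115 mm over their backs; the gripper's body (75 mm by 178 mm) begins 61 mm behind the grasp point.
Start: joints at [1.092, 0.359, 1.51, -0, 1.272, -0.115], TCP at [0.213, 0.561, 0.223] pointing down, gripper open.
Joint ranges: [-2.97, 2.97], [-1.01, 2.36], [0.21, 2.38], [-0.96, 4.11], [0.2, 2.71], [-2.98, 2.98]. Speed limits (rad/s): [2.39, 2.39, 3.14, 3.14, 3.14, 3.14].

### API

Orientations are given as a unit quaternion [x, y, z, w].
In Python, from bench import move_ptp, servo_line, goto_joints, move_gripper, sleep, inverse_kinematics, capture, PlanningError, close_job, spot_in, silhouettes, current_clock, current_joint_pos, current_qvel, current_joint_torque, current_position, current_orientation, current_force, current_torque, current_finger_gap, current_grip_force gives the robot as it stands. Calls block until the motion is done:
- move_ptp(position, orientation): joint-space move of the TCP to a pose.
- servo_line(position, orientation=None, rate=0.15, contact_N=None): straight line of the TCP; orientation=None keeps the orientation; rate is the mean speed in m/s. With contact_N (N) it stops when the force on the tool has changed by that much, and returns True; else False.
- goto_joints(angles): joint-space move.
- move_gripper(opening): finger opening in m; the grip force is fixed at half the most; returns when the fingers have stopped.
- sleep(seconds).
- inverse_kinematics(position, orientation): joint angles nearest the present ones, or None.
- capture(name): name is "scene" or "top"; returns a dict with "image" (384x512x3 uint8, blue, green, red), "range_z" (384x512 float32, m along the optical axis (not along the pixel's ray), 0 where there is no reading), "intrinsics" (3x3 intrinsics, pixels), "k1" (the pictures are not rectified: a ray, as slopes to the right and down, at radius r is drawn at 1 + k1 r^2 times it, then the intrinsics apply), "R" (3x3) and "t" (3): a world point X has camera coordinates R X + t. Camera axes: x right, y down, z forward; pixel columns grow to the right and rows downward; lengths in m; the calibration is good to about 2 mm. A picture is of the moment at which its call begins.
A pose or a line that the arm cannot do raises PlanningError and nothing moves.
- close_job(): hands the job in; it is judged then, once.
Trained networks look in the newest picture that a camera, given by its name, has taken for a name from the list of things; names that differ only in an ending like _2 or _b are one class to them, and where a whole thing is asked for, a point or a joint stands for the part that bears it (a point fixed in the world has none). Each returns a list of dicts, best first, with "conf" (0 to 1); they miss things now and then, are a little off and sometimes report something else, mostly with a low value. They report only what shows in the picture. A call takes as long as a camera call. They do not tell look-alikes from the thing itself.
- spot_in(camera, query): "xy" ([column, row] in pixels, amid what is visible of it).
- silhouettes(camera, query): "region" (384x512 bool, what is visible of it) and "xy" ([column, row] in pixels, amid what is visible of it).
Readings, each from a call of its own:
- current_clock(): time.
- current_joint_pos(): joint angles.
- current_qvel(): joint speeds.
- current_joint_torque(): joint torques, N m.
- current_position(): TCP position.
- current_orientation(): TCP orientation.
- current_force(): force on the tool from outside, world axes, zero at the start.
- current_torque(): the same for the moment, N m.
- current_finger_gap(): finger opening in m.
- current_grip_force(): force on a finger pad.
Only numpy, scipy, OpenCV 4.12 (cv2) and the standard library are available. Lean on these libraries where they do the work, as an engineer would, in place of code of your own. Each camera call takes 0.05 s, during which the arm holds its last target. There are 200 camera calls.

### The job

Clamp the slotted wood slice on the spring-loaded painting jig: take the T-toggle with the bar handle out of the rack, pass its foot down through the slot, press it down against the springs, turn it a quarter turn (either way) and let it rise into its catch so that it holds by itself with the handle across the slot. Use a light hand: never press it down, twist it against the ribs or pull it up with more than about 20 N, and leave everything else where it is.

Things in the scene. Friction and masses are not known exactly. Their poses are not given: they have to be found in the camera images.
- toggle: T-toggle: steel stem 6.6 mm thick, crossbar foot at its lower end, round washer, bar handle on top. Origin: centre of foot's underside; z up the stem; x along foot and handle (parallel). Above origin: foot 0 to 6 mm, washer (40 mm across) 38.5 to 43.5, handle 43.5 to 75.5. Foot 28 (x) by 7 mm (y). 90 to 156 g. Starts upright in one rack well, hanging by its washer; lifts straight out.
- grip (a point): On the toggle's stem axis, inside the black bar handle, 65 mm above the toggle's origin (10.5 mm below the handle's top). The handle is 46 mm long (toggle x), 13 mm wide (toggle y), 32 mm high: grip it across its width from above.
- jig: Painting jig: grey base plate 150 x 150 mm, fixed; origin: centre of its underside, z up. On it stands a steel deck on jacking screws, level and in line with the base, but 0 to 16 mm higher than lowest and up to 4 mm off to either side along jig y, never along x (its place is not reported: feel for it or look). Over the deck floats the slotted wood slice on springs.
- slot_low (a point): Centre of the slot's mouth in the slice's upper face if the deck stood lowest and centred: 71 mm above the jig's origin; really 0 to 16 mm higher and within 4 mm along jig y. Slice: round, light wood, dark rim, 91 mm across, 19 mm thick with its platen. Slot 31 mm (jig x) by 10 mm (jig y), right through; the deck plate (8 mm thick, 29 mm below the mouth) has the same slot exactly in line.
- catch_low (a point): Middle of the deck plate's underside if the deck stood lowest and centred, 34 mm above the jig's origin; open space below. Beside the slot, 3 mm high square-edged ribs parallel to jig y make a catch for the foot lying along jig y (across the slot), 4.4 mm wider than the foot. To turn past the ribs the slice must be down at least 7.5 mm; let up, the foot rises 3 mm into the catch.
- slice (a joint): How far (m) the wood slice is pressed down on its springs: about 0 when free, 0.009 at the hard stop. It takes about 3.5 N to start and 1 N more per mm (about 12.5 N at the stop). The toggle's washer presses it. About 0.0045 with the toggle in its catch, the slice then being clamped; 0.0075 if the foot rests on the ribs.
- rack: Fixed wooden rack, 160 x 70 x 50 mm; origin: centre of its underside. Its two wells (36 mm along rack x, 15 mm along rack y) lie 35 mm to either side of the centre along rack x. One holds the toggle, the other the locating pin, each within 1 mm of the middle of its well and the toggle's x within 0.1 rad of rack x (either way round).
- pin: A locating pin, not wanted now: steel shaft, 40 mm washer and a round black knob 26 mm across, top 61 mm above its origin (foot of its shaft). Stays in its well.
- blank1: Bystander: loose round wood blank, 49 mm across, 14 mm high; origin: underside.
- blank2: Bystander: loose round wood blank, 49 mm across, 14 mm high; origin: underside.
- blank3: Bystander: loose round wood blank, 49 mm across, 14 mm high; origin: underside.
- pot1: Bystander: paint jar, 48 mm across, 55 mm high; origin: underside.
- pot2: Bystander: paint jar, 48 mm across, 55 mm high; origin: underside.
- brush: Bystander: paint brush, about 170 mm, lying; origin: underside.
- water: Bystander: white cup, 70 mm across, 85 mm high; origin: underside.
Not all that is in view belongs to the job. What is shaped like the toggle but blue is not meant. There is more than one size of the jig; the one meant has the size given above.

How it is judged:
On the way:
1. the toggle, its foot in line with the slot, is down through the slice's slot (z of toggle in the frame of jig below 0.055 m and horizontal distance between toggle and jig below 0.01 m and angle between the x axis of toggle and the x axis of jig, either way round below 0.35 rad), for 0.05 s.
At the end, for the whole second after the job is handed in: The toggle stands upright (0.12 rad) in the slot, within 10 mm of the jig's centre and its origin under 50 mm above the jig's, foot caught beneath the plate square across the slot (0.22 rad), the slice held down 3 to 6.2 mm on its springs; all at rest and let go (angle between the x axis of toggle and the y axis of jig, either way round below 0.22 rad and horizontal distance between toggle and jig below 0.01 m and angle between toggle's own z axis and vertical below 0.12 rad and z of toggle in the frame of jig below 0.05 m and value of joint slice between 0.003 and 0.0062 m and linear speed of toggle below 0.02 m/s and angular speed of toggle below 0.2 rad/s); the robot touches nothing.
It fails at once if the toggle presses on the wood slice with more than 28 N (contact force between toggle and slice above 28 N).
It fails at once if the toggle is forced (pressed, twisted or pulled) against deck, slot, ribs and slice with more than 45 N in all, the 16 N that the catch itself carries included (contact force between toggle and deck above 45 N).
It fails at once if the locating pin or a bystander is moved more than 30 mm (distance of any of pin, blank1, blank2, blank3, pot1, pot2, brush, water from where it was at the start of the episode above 0.03 m).
It also fails if it takes over 72 s, if anything falls off the work surface, if the arm or the gripper's body presses on something with over 40 N, if the wrist force passes 120 N, or if a joint passes its speed limit or range.

## Working session

There is one attempt and no reset: what is moved stays moved. The work goes in short steps, each a Python script; the robot and the scene stay as the last script left them, time stands still between calls to the robot, and variables do not carry over. Pictures are saved under pics/ and viewed, at most 10 in all, crops included, and the job is handed in when it is done.

```bash
mkdir -p pics
cat > h.py <<'E'
import numpy as np, cv2
from bench import *
def pts(c, mask=None):
    """world points (H,W,3) from depth"""
    K=c["intrinsics"];h,w=c["range_z"].shape
    u,v=np.meshgrid(np.arange(w),np.arange(h))
    n=cv2.undistortPoints(np.stack([u,v],-1).reshape(-1,1,2).astype(float),np.array(K,float),np.array([c["k1"],0,0,0,0.])).reshape(h,w,2)
    z=c["range_z"][...,None]
    P=np.concatenate([n*z,z],-1)
    return (P-np.array(c["t"]))@np.array(c["R"])
E
python3 - <<'E'
from h import *
for n in ("scene","top"):
    c=capture(n); cv2.imwrite(f"pics/{n}0.png",c["image"]); P=pts(c)
    print(n,"cam at",-np.array(c["R"]).T@c["t"])
    for q in ("toggle","jig","rack","pin","slice","pot1","water","blank1"):
        for d in silhouettes(n,q):
            if d["conf"]<.3: continue
            m=d["region"]&(c["range_z"]>0)
            p=P[m]; print(q,round(d["conf"],2),np.round(d["xy"]),m.sum(),np.round(np.median(p,0),3) if len(p) else None,np.round(np.percentile(p[:,2],98),3) if len(p) else None)
print(current_clock())
E
```

```text
scene cam at [ 0.83612317 -0.51844074  0.91266138]
toggle 0.65 [207. 212.] 161 [ 0.491 -0.108  0.055] 0.078
toggle 0.6 [206. 242.] 238 [ 0.536 -0.206  0.074] 0.09
jig 0.73 [279. 173.] 625 [0.585 0.116 0.007] 0.032
jig 0.66 [218. 126.] 692 [0.31  0.223 0.006] 0.024
rack 0.59 [194. 249.] 1490 [ 0.503 -0.217  0.05 ] 0.054
rack 0.51 [320. 126.] 377 [0.604 0.37  0.019] 0.024
pin 0.71 [186. 238.] 193 [ 0.469 -0.205  0.061] 0.08
pin 0.66 [201. 182.] 244 [ 0.391 -0.011  0.014] 0.019
slice 0.6 [272. 148.] 629 [0.542 0.164 0.08 ] 0.083
slice 0.49 [187. 237.] 201 [ 0.469 -0.205  0.059] 0.08
pot1 0.86 [326. 196.] 324 [0.743 0.09  0.047] 0.058
pot1 0.56 [316. 124.] 431 [0.599 0.37  0.019] 0.024
pot1 0.4 [204. 243.] 218 [ 0.538 -0.206  0.076] 0.09
water 0.55 [187. 324.] 903 [ 0.588 -0.39   0.047] 0.088
water 0.54 [326. 197.] 323 [0.744 0.09  0.049] 0.058
blank1 0.63 [288. 267.] 301 [ 0.734 -0.136  0.015] 0.019
blank1 0.56 [202. 183.] 218 [ 0.388 -0.011  0.014] 0.019
blank1 0.53 [303. 227.] 233 [ 0.722 -0.011  0.015] 0.018
top cam at [ 0.4785487  -0.00628886  1.17703997]
toggle 0.7 [295. 206.] 189 [ 0.488 -0.101  0.048] 0.08
toggle 0.59 [332. 185.] 156 [ 0.536 -0.197  0.081] 0.091
jig 0.92 [194. 207.] 826 [0.525 0.164 0.008] 0.05
jig 0.65 [176. 271.] 1563 [0.305 0.221 0.005] 0.024
rack 0.95 [324. 203.] 1256 [ 0.499 -0.196  0.051] 0.056
pin 0.68 [329. 215.] 182 [ 0.464 -0.201  0.058] 0.081
slice 0.96 [191. 183.] 868 [0.541 0.171 0.08 ] 0.084
pot1 0.77 [219. 113.] 270 [0.734 0.099 0.054] 0.059
pot1 0.69 [186. 114.] 265 [0.74  0.193 0.054] 0.059
water 0.95 [404. 162.] 618 [ 0.6   -0.406  0.05 ] 0.088
blank1 0.74 [261. 122.] 216 [ 0.718 -0.01   0.015] 0.02
blank1 0.58 [259. 239.] 244 [ 0.39  -0.01   0.015] 0.02
blank1 0.47 [303. 121.] 218 [ 0.73  -0.135  0.015] 0.02
0.9
```

View pics/top0.png

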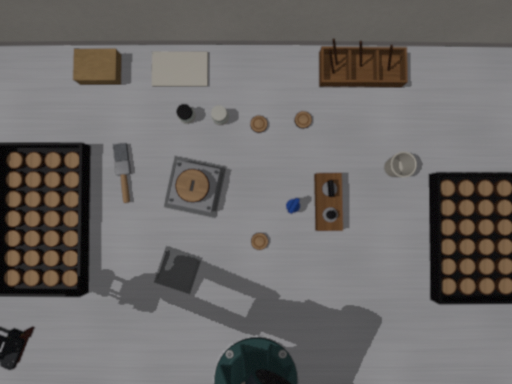

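View pics/scene0.png

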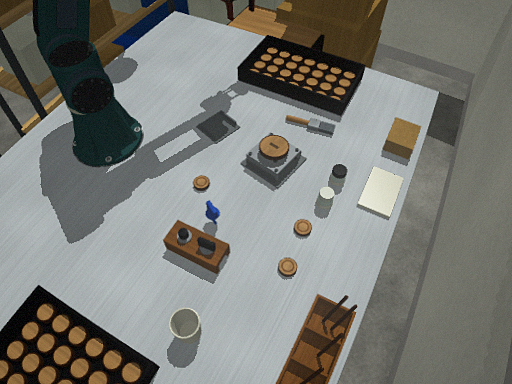

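Look-alikes for the toggle in the top picture: the black bar handle in the rack at (332,187), which matches. The pin's round knob is at (329,215) and the blue toggle at (293,205), so I reject both. For the jig, the one with the wood slice is at (192,186). The dark plate at (177,271) has no slice.

```bash
cat > m.py <<'E'
from h import *
def pca(p):
    c=p.mean(0); w,v=np.linalg.eigh(np.cov((p-c).T)); d=v[:,-1]; return c,np.arctan2(d[1],d[0]),np.sqrt(np.maximum(w,0)*12)
def proj(c,X):
    R=np.array(c["R"],float);t=np.array(c["t"],float)
    return cv2.projectPoints(np.atleast_2d(X).astype(float),cv2.Rodrigues(R)[0],t,np.array(c["intrinsics"],float),np.array([c["k1"],0,0,0,0.]))[0].reshape(-1,2)
def onplane(c,uv,z):
    n=cv2.undistortPoints(np.array(uv,float).reshape(-1,1,2),np.array(c["intrinsics"],float),np.array([c["k1"],0,0,0,0.])).reshape(-1,2)
    R=np.array(c["R"]);o=-R.T@c["t"]; d=np.c_[n,np.ones(len(n))]@R
    return (o+d*((z-o[2])/d[:,2])[:,None])[:,:2]
def rect(p): return cv2.minAreaRect(p.astype(np.float32).reshape(-1,1,2))
E
python3 - <<'E'
from m import *
out=[]
for n in ("top","scene"):
    c=capture(n);P=pts(c);im=c["image"];g=cv2.cvtColor(im,cv2.COLOR_BGR2GRAY);ok=c["range_z"]>0
    def near(x,y,r): return ok&(np.hypot(P[...,0]-x,P[...,1]-y)<r)
    h=near(.536,-.2,.04)&(P[...,2]>.078); print(n,"handle",h.sum(),pca(P[h][:,:2]),np.median(P[h][:,2]))
    uv=np.argwhere(h)[:,::-1]; print("  plane.0875",pca(onplane(c,uv,.0875)))
    k=near(.465,-.2,.04)&(P[...,2]>.07); print("knob",P[k].mean(0))
    r=near(.5,-.2,.11)&(abs(P[...,2]-.05)<.008);uv=np.argwhere(r)[:,::-1]; print("rack",rect(onplane(c,uv,.05)))
    s=near(.541,.168,.06)&(P[...,2]>.07);zs=np.median(P[s][:,2]); uv=np.argwhere(s)[:,::-1]
    q=onplane(c,uv,zs); print("slice",s.sum(),zs,rect(q)[:2],cv2.minEnclosingCircle(q.astype(np.float32)))
    b=near(.541,.165,.12)&(P[...,2]<.04)&(P[...,2]>.005); print("base z hist",np.histogram(P[b][:,2],7)); print("base",rect(P[b][:,:2]))
    for X in ((.536,-.2,.08),(.541,.167,.06)):
        u,v=proj(c,X)[0].astype(int); w=35
        out.append(cv2.resize(im[v-w:v+w,u-w:u+w],(400,300) if 0 else (300,300),interpolation=cv2.INTER_CUBIC)); print("crop origin",u-w,v-w)
cv2.imwrite("pics/crop1.png",np.vstack([np.hstack(out[:2]),np.hstack(out[2:])]))
E
```

```text
top handle 92 (array([ 0.53406804, -0.2014297 ]), np.float64(-3.0646187880269724), array([0.01337958, 0.0460671 ])) 0.08680912484715818
  plane.0875 (array([ 0.53401887, -0.20126497]), np.float64(-3.0633184385731362), array([0.01389526, 0.04600881]))
knob [ 0.46416262 -0.20282935  0.07734213]
rack ((0.49938178062438965, -0.16555452346801758), (0.15864796936511993, 0.14734677970409393), 0.1005147397518158)
slice 884 0.07961888509357262 ((0.5424196124076843, 0.16829131543636322), (0.08789879083633423, 0.09053882956504822)) ((0.5416531562805176, 0.16817401349544525), 0.04579171538352966)
base z hist (array([477,  52,   9,   8,  83, 138,  24]), array([0.00500334, 0.00992281, 0.01484228, 0.01976175, 0.02468123,
       0.0296007 , 0.03452017, 0.03943964]))
base ((0.543578028678894, 0.1694692075252533), (0.21437938511371613, 0.22100800275802612), 86.51531219482422)
crop origin 295 152
crop origin 158 150
scene handle 108 (array([ 0.53568044, -0.20204997]), np.float64(-3.0489209538629356), array([0.01397232, 0.04702572])) 0.08659472859392563
  plane.0875 (array([ 0.5362909 , -0.20268759]), np.float64(-3.0661880912502117), array([0.01612562, 0.04703589]))
knob [ 0.46543862 -0.20339585  0.07668623]
rack ((0.49857938289642334, -0.1643936038017273), (0.16489434242248535, 0.14555731415748596), 1.0862815380096436)
slice 587 0.07970026688864026 ((0.5428400635719299, 0.16598203778266907), (0.08749883621931076, 0.09618517011404037)) ((0.5420980453491211, 0.16629645228385925), 0.04909825325012207)
base z hist (array([355,  59,  27,  37,  52,  77,  40]), array([0.00500816, 0.00999389, 0.01497962, 0.01996535, 0.02495108,
       0.02993681, 0.03492254, 0.03990827]))
base ((0.5522201061248779, 0.16200295090675354), (0.200203999876976, 0.1660076230764389), 46.773223876953125)
crop origin 171 207
crop origin 237 115
```

View pics/crop1.png

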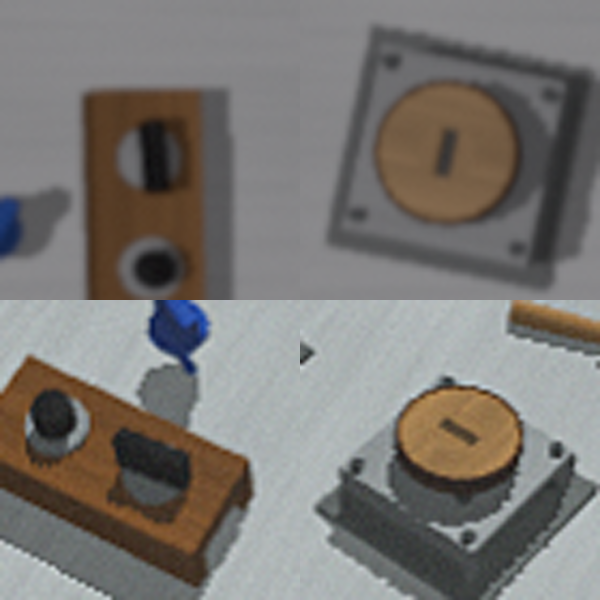

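The crop confirms it: the black bar is in the rack's far well (top-left panel, about (155,155)). The slot is at about (447,152) in the top-right panel, i.e. (192,185) in the top picture. Next is the slot measurement and the grasp.

```bash
cat >> m.py <<'E'
from scipy.spatial.transform import Rotation as Ro
def down(a): return (Ro.from_euler('z',a)*Ro.from_euler('x',np.pi)).as_quat()
def yaw():
    x=Ro.from_quat(current_orientation()).as_matrix()[:,0]; return np.arctan2(x[1],x[0])
def slot(n,zs=.0797,c0=(.542,.168)):
    c=capture(n); g=cv2.cvtColor(c["image"],cv2.COLOR_BGR2GRAY).astype(np.float32)
    # rectify slice face to 0.25 mm grid
    r=np.arange(-26,26.01,.25)/1000; X,Y=np.meshgrid(c0[0]+r,c0[1]+r,indexing='ij')
    uv=proj(c,np.c_[X.ravel(),Y.ravel(),np.full(X.size,zs)]).astype(np.float32).reshape(*X.shape,2)
    G=cv2.remap(g,uv[...,0],uv[...,1],cv2.INTER_CUBIC)
    w=np.clip(np.median(G)*.75-G,0,None); lab=cv2.connectedComponentsWithStats((w>0).astype(np.uint8))
    d=np.hypot(lab[3][1:,0]-104,lab[3][1:,1]-104)+1000*(lab[2][1:,4]<800); k=1+np.argmin(d); w=w*(lab[1]==k)
    W=w.sum(); m=np.array([(w*X).sum(),(w*Y).sum()])/W
    C=np.cov(np.c_[X.ravel(),Y.ravel()].T,aweights=w.ravel()); e,v=np.linalg.eigh(C); a=np.arctan(v[1,1]/v[0,1])
    return m,a,np.sqrt(12*e)
E
python3 - <<'E'
from m import *
for n in("top","scene"): print(n,slot(n))
print("yaw",yaw(),current_force())
for a in (.077,.077+np.pi,-.2,-.2+np.pi,-.2+np.pi/2,-.2-np.pi/2):
    p=(.535,-.2018,.0595) if abs(np.sin(a-.077))<.01 else (.542,.168,.09)
    q=inverse_kinematics(p,down(a)); print(round(a,2),None if q is None else np.round(q,2))
E
```

```text
top (array([0.54085606, 0.16926484]), np.float64(-0.2056290517985177), array([0.0066548 , 0.02483305]))
scene (array([0.54063501, 0.17135051]), np.float64(-0.199273846702482), array([0.00740582, 0.02894259]))
yaw 2.7777647029712913 [ 0.06684392 -0.65578265  0.4726791 ]
0.08 [-0.48  0.51  1.73 -0.    0.9   1.01]
3.22 [-0.48  0.51  1.73  0.    0.9  -2.13]
-0.2 [ 0.18  0.46  1.72 -0.    0.96  1.95]
2.94 [ 0.18  0.46  1.72  0.    0.96 -1.19]
1.37 [ 0.18  0.46  1.72 -0.    0.96  0.38]
-1.77 [ 0.18  0.46  1.72  0.    0.96 -2.76]
```

Run:
```python
from m import *
a=.0775; x,y=.535,-.2018
move_ptp((x,y,.16),down(a)); move_gripper(.045)
print(servo_line((x,y,.0595),rate=.1,contact_N=8))
f0=np.array(current_force())
move_gripper(.0); print("gap",current_finger_gap(),current_grip_force(),np.array(current_force())-f0,current_position())
servo_line((x,y,.175),rate=.1)
print("dF",np.array(current_force())-f0,"gap",current_finger_gap(),current_clock())
# above the slot
move_ptp((.5408,.1698,.19),down(-.203)); 
print(current_position(),yaw(),current_clock())
w=45
o=[]
for n in("top","scene"):
    c=capture(n);u,v=proj(c,(.541,.17,.12))[0].astype(int); o.append(cv2.resize(c["image"][v-w:v+w,u-w:u+w],(400,400),interpolation=cv2.INTER_CUBIC))
cv2.imwrite("pics/held.png",np.hstack(o))
```

```text
False
gap 0.01259420323864916 30.00036120414734 [-0.15582257  0.83665593  2.33976982] [ 0.53502754 -0.20172206  0.05966269]
dF [ 0.60004676  0.24001287 -1.20857272] gap 0.012880129127666323 7.9
[0.54106203 0.16897853 0.18984166] -0.20331654348051365 9.2917
```

View pics/held.png

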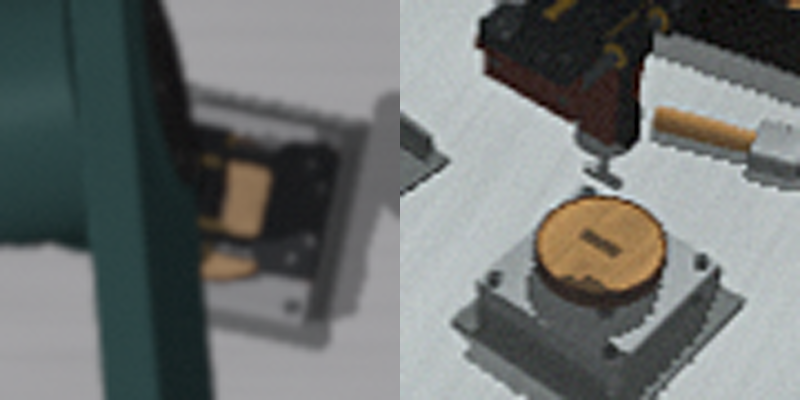

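Right panel: the toggle is held upright with its foot at about (603,178), above the slot at (600,243). I'll measure the foot against the slot in the scene camera, then probe gently.

Run:
```python
from m import *
c=capture("scene");P=pts(c);tcp=np.array(current_position());zf=tcp[2]-.048
print(tcp,yaw())
m=(c["range_z"]>0)&(np.hypot(P[...,0]-.541,P[...,1]-.17)<.03)&(P[...,2]>zf-.006)&(P[...,2]<zf+.0095)
uv=np.argwhere(m)[:,::-1]; print(m.sum(),P[m].mean(0),pca(P[m][:,:2])[1])
A=-.203;R2=np.array([[np.cos(A),-np.sin(A)],[np.sin(A),np.cos(A)]])
b=np.array([[sx*.014,sy*.0035] for sx in(-1,1) for sy in(-1,1)])@R2.T
def cen(xy):
    X=np.vstack([np.c_[b+xy,np.full(4,z)] for z in(zf,zf+.006)])
    h=cv2.convexHull((proj(c,X)*64).round().astype(np.int32)); M=cv2.moments(h.astype(np.float32)); return np.array([M['m10'],M['m01']])/M['m00']/64, cv2.contourArea(h.astype(np.float32))/4096
r=cv2.minAreaRect(uv.astype(np.float32)); obs=np.array(r[0]); print("obs",uv.mean(0),obs,r[1],"pred@tcp",cen(tcp[:2]))
from scipy.optimize import fsolve
for o in(uv.mean(0),obs): print("foot in scene frame",fsolve(lambda q:cen(q)[0]-o,tcp[:2]))
```

```text
[0.54117007 0.168686   0.1899208 ] -0.20450641940385092
26 [0.54011737 0.16724918 0.14729171] 2.9232577211820354
obs [274.         130.26923077] [273.87695312 130.21539307] (8.930500030517578, 2.7287638187408447) pred@tcp (array([274.52528215, 130.66494658]), 31.16796875)
foot in scene frame [0.53916641 0.16937959]
foot in scene frame [0.5387497  0.16941598]<stdin>:13: RuntimeWarning: The iteration is not making good progress, as measured by the 
 improvement from the last ten iterations.
```

```bash
cat > probe.py <<'E'
from m import *
A=-.203; ex=np.array([np.cos(A),np.sin(A)]); ey=np.array([-ex[1],ex[0]])
bias=np.zeros(2)
def goxy(xy,z,rate=.06):
    global bias
    servo_line((*(xy+bias),z),down(A),rate=rate); sleep(.15)
    e=xy-np.array(current_position())[:2]
    if np.hypot(*e)>.0003:
        bias=bias+e; servo_line((*(xy+bias),z),down(A),rate=.02)
E
python3 - <<'E'
import probe; from probe import *
c=np.array([.542,.170])
goxy(c,.137)
for i,j in [(0,0),(0,1.3),(0,-1.3),(1.3,0),(-1.3,0),(1.3,1.3),(-1.3,-1.3),(-1.3,1.3),(1.3,-1.3)]:
    xy=c+ex*i*1e-3+ey*j*1e-3
    if i or j: goxy(xy,.134)
    f=np.array(current_force())
    hit=servo_line((*(xy+probe.bias),.112),down(A),rate=.03,contact_N=3)
    p=np.array(current_position()); print(i,j,hit,p.round(4),(np.array(current_force())-f).round(1),np.array(current_torque()).round(2),round(current_clock(),1))
    if p[2]<.121: break
    servo_line((*(xy+probe.bias),.134),down(A),rate=.06)
E
```

```text
0 0 False [0.5418 0.1699 0.1122] [-0.3 -1.2  0.1] [ 0.04  0.16 -0.04] 11.9
```

The foot is in the slot on the first probe. I'll lower until the washer meets the slice.

Run:
```python
import probe; from probe import *
p=np.array(current_position());xy=np.array([.542,.17])
f=np.array(current_force())
hit=servo_line((.542,.1701,.082),down(A),rate=.02,contact_N=2.5)
p=np.array(current_position()); print(hit,p.round(4),yaw(),(np.array(current_force())-f).round(2),np.array(current_torque()).round(2),current_finger_gap(),round(current_clock(),1))
sleep(.1);print((np.array(current_force())-f).round(2),np.array(current_position()).round(4))
```

```text
True [0.5418 0.1701 0.0879] -0.20298915027961523 [1.   0.42 4.72] [ 0.06  0.05 -0.01] 0.012982748201349604 12.9
[-0.    1.75  4.74] [0.5418 0.17   0.088 ]
```

Run:
```python
import probe; from probe import *
for z in (.085,.083,.0818,.0810,.0804):
    hit=servo_line((.542,.1701,z),down(A),rate=.02,contact_N=8); sleep(.15)
    F=np.mean([current_force() for _ in range(5)],0); p=np.array(current_position())
    print(z,hit,p.round(4),F.round(2),np.array(current_torque()).round(2),round(current_clock(),1))
    if F[2]>12: break
```

```text
0.085 False [0.5418 0.17   0.0851] [-0.87 -1.15  6.31] [-0.05  0.34 -0.04] 13.5
0.083 False [0.5419 0.17   0.0833] [-1.71 -1.22  7.85] [-0.11  0.43  0.03] 13.9
0.0818 False [0.5419 0.17   0.0823] [-1.85 -0.87  9.  ] [-0.1   0.45 -0.02] 14.3
0.081 False [0.5419 0.17   0.0815] [-1.75 -0.65 10.06] [-0.13  0.48  0.01] 14.7
0.0804 False [0.5419 0.17   0.081 ] [-2.52 -0.75  9.8 ] [-0.13  0.51  0.02] 15.1
```

Run:
```python
import probe; from probe import *
last=None
for z in (.0799,.0795,.0791,.0787,.0783):
    hit=servo_line((.542,.1701,z),down(A),rate=.02,contact_N=5); sleep(.15)
    F=np.mean([current_force() for _ in range(8)],0); p=np.array(current_position())
    print(z,hit,p.round(4),F.round(2),np.array(current_torque()).round(2),round(current_clock(),1))
    if F[2]>11.4 or p[2]<.0797: break
```

```text
0.0799 False [0.5418 0.17   0.0805] [-1.67  0.11 10.02] [-0.1   0.61 -0.01] 15.5
0.0795 False [0.5419 0.1701 0.0802] [-2.29 -0.23 10.32] [-0.12  0.63  0.02] 15.9
0.0791 False [0.5419 0.1701 0.0799] [-2.49 -0.4  11.56] [-0.09  0.61 -0.05] 16.3
```

Run:
```python
import probe; from probe import *
z=.0791
for d in np.r_[np.arange(.15,1.5,.15),np.pi/2]:
    q=inverse_kinematics((.542,.1701,z),down(A+d)); goto_joints(q); sleep(.05)
    F=np.mean([current_force() for _ in range(6)],0); p=np.array(current_position());T=np.array(current_torque())
    print(round(d,2),round(yaw()-A,3),p.round(4),F.round(1),T.round(2),round(current_clock(),1))
    if np.hypot(*F[:2])>7 or F[2]>15 or F[2]<7 or abs(T[2])>.25: print("stop");break
```

```text
0.15 0.15 [0.5425 0.1703 0.08  ] [-1.7  0.6 12. ] [-0.01  0.47  0.1 ] 16.6
0.3 0.3 [0.5428 0.1703 0.0801] [-1.1  0.  10.6] [-0.03  0.42  0.1 ] 16.9
0.45 0.45 [0.543  0.1704 0.0802] [-0.9 -0.6 10.8] [0.02 0.34 0.11] 17.2
0.6 0.6 [0.5431 0.1704 0.0802] [-0.7 -0.3 11.9] [-0.04  0.22  0.14] 17.6
0.75 0.75 [0.5432 0.1704 0.0802] [-0.9 -0.1  9.9] [-0.08  0.3   0.14] 17.9
0.9 0.9 [0.5431 0.1704 0.0802] [-0.3  0.4 11.8] [-0.06  0.28  0.09] 18.2
1.05 1.05 [0.5431 0.1704 0.0802] [ 0.2  0.7 10.3] [-0.06  0.28  0.06] 18.5
1.2 1.2 [0.5431 0.1703 0.0802] [-1.1 -0.2 10.4] [-0.1   0.24  0.1 ] 18.8
1.35 1.35 [0.5431 0.1703 0.0801] [-1.  -0.2 11.3] [-0.13  0.3   0.09] 19.1
1.5 1.5 [0.543  0.1703 0.0802] [-0.7  0.2 11.4] [-0.13  0.21  0.1 ] 19.4
1.57 1.571 [0.543  0.1702 0.0801] [-0.4 -0.5 10.6] [-0.22  0.26  0.15] 19.8
```

Run:
```python
import probe; from probe import *
for z in (.0796,.0801,.0807,.0813,.0819,.0825,.0831,.0837):
    servo_line((.5415,.1701,z),down(A+np.pi/2),rate=.02); sleep(.12)
    F=np.mean([current_force() for _ in range(6)],0); p=np.array(current_position());T=np.array(current_torque())
    print(z,p.round(4),F.round(1),T.round(2),round(current_clock(),1))
    if F[2]<3: break
```

```text
0.0796 [0.5429 0.1703 0.0807] [ 0.  -0.2 10.3] [-0.2   0.08  0.13] 20.1
0.0801 [0.5429 0.1702 0.0811] [-0.2 -0.  10.4] [-0.16  0.07  0.11] 20.5
0.0807 [0.543  0.1703 0.0817] [-0.  -0.1  9.1] [-0.15  0.08  0.12] 20.9
0.0813 [0.5429 0.1702 0.0822] [1.6 0.4 9. ] [-0.2   0.08  0.1 ] 21.2
0.0819 [0.5429 0.1702 0.0827] [ 0.1 -0.6  8.7] [-0.13  0.04 -0.01] 21.6
0.0825 [0.5429 0.1703 0.0833] [ 0.9 -0.   7.3] [-0.1  -0.01  0.  ] 21.9
0.0831 [0.5428 0.1703 0.0838] [ 1.1 -0.3  7.3] [-0.1  -0.06  0.02] 22.3
0.0837 [0.5428 0.1703 0.0844] [1.3 0.6 7.1] [-0.13 -0.    0.04] 22.7
```

Run:
```python
import probe; from probe import *
for z in (.0841,.0845,.0849,.0853,.0857):
    servo_line((.5415,.1701,z),down(A+np.pi/2),rate=.02); sleep(.12)
    F=np.mean([current_force() for _ in range(8)],0); p=np.array(current_position());T=np.array(current_torque())
    print(z,p.round(4),F.round(1),T.round(2),round(current_clock(),1))
    if F[2]<4: break
```

```text
0.0841 [0.5427 0.1702 0.0844] [4.1 0.3 3.5] [-0.05 -0.62 -0.02] 23.1
```

Fz fell while the height stayed at 0.0844, so the foot has met the plate about 3 mm above rib level: it's in the catch. Releasing now.

Run:
```python
import probe; from probe import *
servo_line((.5425,.1701,.0842),down(A+np.pi/2),rate=.02); sleep(.1)
print(np.array(current_force()).round(1))
move_gripper(.04); sleep(.2); print(current_finger_gap(),current_grip_force(),np.array(current_force()).round(1))
servo_line((.5425,.1701,.2),down(A+np.pi/2),rate=.12)
move_ptp((.40,-.1,.3),down(A+np.pi/2)); sleep(.3)
o=[];w=30
for n in("top","scene"):
    c=capture(n);P=pts(c);u,v=proj(c,(.541,.17,.08))[0].astype(int); o.append(cv2.resize(c["image"][v-w:v+w,u-w:u+w],(400,400),interpolation=cv2.INTER_CUBIC))
    near=(c["range_z"]>0)&(np.hypot(P[...,0]-.541,P[...,1]-.17)<.06)
    h=near&(P[...,2]>.098)
    s=near&(P[...,2]>.066)&(P[...,2]<.081)
    print(n,"handle",pca(P[h][:,:2]),"top z",np.median(P[h][:,2]),"slice z",np.median(P[s][:,2]), np.percentile(P[h][:,2],[5,95]))
cv2.imwrite("pics/end.png",np.hstack(o)); print(current_clock())
```

```text
[3.9 0.3 5.1]
0.03970267520850858 0.0 [-0.4 -0.  -0.7]
top handle (array([0.5431574 , 0.16593317]), np.float64(1.3605893557518542), array([0.01309068, 0.04689709])) top z 0.1118824906340447 slice z 0.07545405376707634 [0.10639455 0.11574439]
scene handle (array([0.54339063, 0.16448619]), np.float64(1.3461999864513112), array([0.01333907, 0.04941081])) top z 0.11066717070876193 slice z 0.0753922222180138 [0.09963022 0.11451562]
26.9583
```

View pics/end.png

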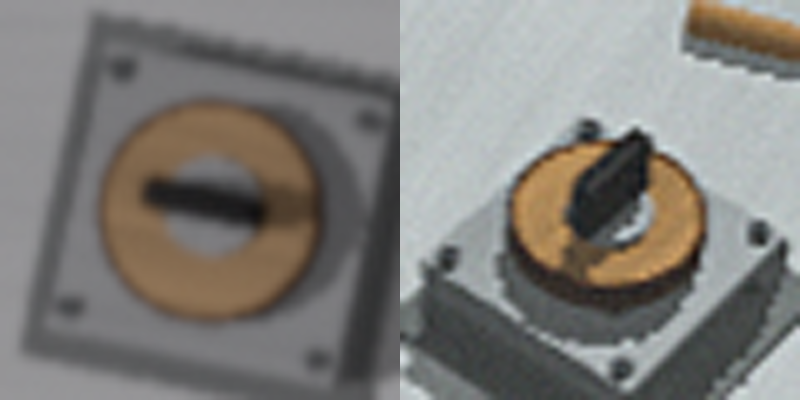

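The handle lies square across the slot and the slice is about 4.3 mm down. I'll check the tilt before handing in.

Run:
```python
from m import *
for n in("top","scene"):
    c=capture(n);P=pts(c)
    near=(c["range_z"]>0)&(np.hypot(P[...,0]-.543,P[...,1]-.166)<.04)
    p=P[near&(P[...,2]>.104)]; m,a,_=pca(p[:,:2]); t=(p[:,:2]-m)@[np.cos(1.365),np.sin(1.365)]
    for lo in np.arange(-.024,.024,.006):
        k=(t>=lo)&(t<lo+.006); 
        if k.sum()>2: print(n,round(lo+.003,3),k.sum(),np.percentile(p[k,2],[50,85,100]).round(4))
    # washer ring centre (grey, on the slice)
    im=c["image"].astype(int); sat=im.max(2)-im.min(2); g=im.mean(2)
    s=near&(P[...,2]>.072)&(P[...,2]<.088)&(sat<25)&(g>90); q=P[s]; print("washer",len(q),(q[:,:2].min(0)+q[:,:2].max(0))/2, np.linalg.lstsq(np.c_[q[:,:2]-[.543,.168],np.ones(len(q))],q[:,2],rcond=None)[0])
    j=(c["range_z"]>0)&(np.hypot(P[...,0]-.542,P[...,1]-.168)<.05)&(P[...,2]>.07)&(P[...,2]<.079)&(sat>=25);q=P[j]
    print("slice plane",np.linalg.lstsq(np.c_[q[:,:2]-[.543,.168],np.ones(len(q))],q[:,2],rcond=None)[0])
```

```text
top -0.021 10 [0.112  0.1126 0.1149]
top -0.015 11 [0.1125 0.1139 0.1153]
top -0.009 11 [0.1124 0.1144 0.1153]
top -0.003 12 [0.1117 0.1131 0.1158]
top 0.003 11 [0.1122 0.1137 0.114 ]
top 0.009 13 [0.1116 0.1149 0.1161]
top 0.015 11 [0.1131 0.1138 0.1147]
top 0.021 9 [0.1125 0.1137 0.1145]
washer 83 [0.54373455 0.16844971] [ 0.02034916 -0.01464469  0.08039563]
slice plane [ 0.00184643 -0.00507691  0.07508249]
scene -0.021 12 [0.1105 0.1128 0.1164]
scene -0.015 7 [0.112  0.114  0.1147]
scene -0.009 6 [0.1126 0.1148 0.1151]
scene -0.003 8 [0.1121 0.1126 0.1142]
scene 0.003 9 [0.1123 0.1146 0.1156]
scene 0.009 8 [0.1119 0.1143 0.1144]
scene 0.015 9 [0.111  0.1121 0.1127]
scene 0.021 7 [0.1107 0.1125 0.1129]
washer 22 [0.55419684 0.16669985] [ 0.0415347  -0.01879542  0.0798113 ]
slice plane [ 0.00330808 -0.00227518  0.07557298]
```

The handle is level, the washer is flat and the toggle is at the expected height, so I'm handing it in.

```bash
python3 -c "
from bench import *
print(close_job(),current_clock())"
```

```text
the job is handed in; nothing more can be done
the job is handed in; nothing more can be done
```

The toggle is in its catch with the handle square across the slot, the slice is clamped about 4.3 mm down, and the job was handed in at about 27 s; the hand-in returned no verdict.

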